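Stack the shop's crates for the next class

TASK

Pack the work into crates at the stacking bay: lay the square-ended turned spindles in the crate that stands in the bay, stack a crate from the nested pair on it, turned half round so that its feet stand on the rim lugs and it does not nest, lay the plain wooden blocks in that crate, then stack the last crate on top, again turned half round against the one below, and lay the push blocks in it. When the stack of three is complete and loaded, slide the bay's stop forward along its track until it stands against the bottom crate. There may be one or two of each kind of work; leave the tape measure and glue jar where they are.

Things in the scene. Friction and masses are not known exactly. Their poses are not given: they have to be found in the camera images.
- bay: Fixed plywood stacking bay, origin on the table under the middle of the crate's place, x away from the open side. Floor 10 mm above the table; back fence on the +x side (65 mm high, inner face x = 75 mm), two cheeks (60 mm high, inner faces y = +-110 mm). A track (40 mm wide, top 18 mm above the table) runs along -x from x = -77 to -237 mm; the stop slides on it.
- stop (a joint): Position of the sliding stop in m, 0 at the outer end of the track, growing as it slides along the bay's +x towards the crate; range 0 to 0.085. It stays where it is left (friction about 1.5 N). It touches a centred bottom crate at 0.065 and can push it no farther than the back fence (about 6 mm).
- stop_grip (a point): Point to grip on the stop's black handle, an upright block 26 mm along the track, 24 mm across it; on its axis, 12 mm below its top, which is 73 mm above the table. From the handle a bar (24 mm wide, 25 to 37 mm above the table) runs along the bay's +x to the stop's upright plate. Grip the handle across the track (along the bay's y).
- stop_face (a point): Centre of the face of the stop's aluminium plate that looks to the crate (60 mm wide, 24 to 74 mm above the table), 78 mm ahead of the handle's axis; it meets the band of the bottom crate.
- crate_a: Grey plastic stack-nest crate standing in the bay, its +x along the bay's +y, its +y side (long wall, outer face at 68.5 mm) facing the stop. All three crates are alike: 209 x 137 x 74 mm (x, y, z), open at the top, origin under the centre, 0.3 kg. Lower part: a tub (0 to 41 mm high), inside 148 x 100 mm, floor 4 mm thick. Above a ledge at 41 mm: a wider band, inside 191 x 117 mm.
- crate_b: Crate like crate_a, the lower of the nested pair on the table. Grip a crate in the middle of a long wall of its band: walls 10 mm thick, parallel to its x, middle planes at y = +-63.5 mm, from 41 mm up to the rim at 74 mm; end walls are 9 mm thick, middle planes at x = +-100 mm; the two-lug end has 58 mm free between its lugs. Mass 0.24 to 0.39 kg.
- crate_c: Crate like crate_a, the upper of the nested pair, the same way round as crate_b and 41 mm above it; lift it straight up. Turned half round against the crate below, a crate's feet stand on the lugs: its origin is then 68 mm above the lower one's, above the same centre, and 6 mm of rim hold it with 4.5 mm play each way. The same way round it nests, only 41 mm up.
- crate_a_one (a point): Middle of crate_a's rim above its single lug: at its +x end, 100 mm from its centre, 74 mm up. Lugs lie inside the end walls, tops 6 mm below the rim: one, 36 mm wide, in the middle of the +x end; two in the corners of the -x end. Feet at the tub's ends, out to x = +-91 mm: two at the +x end's corners, one in the middle of the -x end.
- crate_b_one (a point): Middle of crate_b's rim above its single lug: at its +x end, 100 mm from its centre and 74 mm above its underside.
- crate_c_one (a point): Middle of crate_c's rim above its single lug: at its +x end, 100 mm from its centre and 74 mm above its underside.
- spindle1: Turned brown wooden spindle, 86 mm long along its x, origin under its centre, z up: two square ends 30 x 30 mm, each 21 mm long, and between them a round waist of 22 mm diameter, 44 mm long, its axis 15 mm up; grip it across the waist. 60 g. May be absent.
- spindle2: Turned brown wooden spindle, 86 mm long along its x, origin under its centre, z up: two square ends 30 x 30 mm, each 21 mm long, and between them a round waist of 22 mm diameter, 44 mm long, its axis 15 mm up; grip it across the waist. 60 g. May be absent.
- block1: Plain planed pale wooden block, 86 mm long (x), 30 mm wide (y), 24 mm high, origin under its centre. 50 g. May be absent.
- block2: Plain planed pale wooden block, 86 mm long (x), 30 mm wide (y), 24 mm high, origin under its centre. 50 g. May be absent.
- pusher1: Plywood push block, inverted T: flat base 86 x 30 mm (x, y), 12 mm high, origin under its centre, and on it an upright handle fin 50 mm long (x), 14 mm thick (y), from 12 to 50 mm up; grip it across the fin. 60 g. May be absent.
- pusher2: Plywood push block, inverted T: flat base 86 x 30 mm (x, y), 12 mm high, origin under its centre, and on it an upright handle fin 50 mm long (x), 14 mm thick (y), from 12 to 50 mm up; grip it across the fin. 60 g. May be absent.
- tape: Bystander: black and yellow tape measure, 70 x 35 x 65 mm, beyond the work.
- glue: Bystander: white glue jar with an orange cap, 60 mm diameter, 90 mm high.
There are look-alikes about, which are no part of the job. Leave any black look-alike of the block1 alone.

How it is judged:
On the way, in this order (a step that is already met when the one before it is completed fails the run):
1. the stack of three stands complete and loaded (horizontal distance between crate_a and bay below 0.015 m and height (world z) of crate_a below 0.016 m and angle between crate_a's own z axis and vertical below 0.05 rad and x of spindle1 in the frame of crate_a between -0.075 and 0.075 m and y of spindle1 in the frame of crate_a between -0.05 and 0.05 m and z of spindle1 in the frame of crate_a between -0.001 and 0.055 m and x of spindle2 in the frame of crate_a between -0.075 and 0.075 m and y of spindle2 in the frame of crate_a between -0.05 and 0.05 m and z of spindle2 in the frame of crate_a between -0.001 and 0.055 m and ((horizontal distance between crate_c and crate_a below 0.009 m and z of crate_c in the frame of crate_a between 0.064 and 0.073 m and x of crate_c_one in the frame of crate_a below -0.088 m and angle between each of crate_c, crate_b's own z axis and vertical below 0.05 rad and horizontal distance between crate_b and crate_c below 0.009 m and z of crate_b in the frame of crate_c between 0.064 and 0.073 m and x of crate_b_one in the frame of crate_c below -0.088 m and (x of block1 in the frame of crate_c between -0.075 and 0.075 m and y of block1 in the frame of crate_c between -0.05 and 0.05 m and z of block1 in the frame of crate_c between -0.001 and 0.055 m) and (x of block2 in the frame of crate_c between -0.075 and 0.075 m and y of block2 in the frame of crate_c between -0.05 and 0.05 m and z of block2 in the frame of crate_c between -0.001 and 0.055 m) and (x of pusher1 in the frame of crate_b between -0.075 and 0.075 m and y of pusher1 in the frame of crate_b between -0.05 and 0.05 m and z of pusher1 in the frame of crate_b between -0.001 and 0.055 m) and (x of pusher2 in the frame of crate_b between -0.075 and 0.075 m and y of pusher2 in the frame of crate_b between -0.05 and 0.05 m and z of pusher2 in the frame of crate_b between -0.001 and 0.055 m)) or (horizontal distance between crate_b and crate_a below 0.009 m and z of crate_b in the frame of crate_a between 0.064 and 0.073 m and x of crate_b_one in the frame of crate_a below -0.088 m and angle between each of crate_b, crate_c's own z axis and vertical below 0.05 rad and horizontal distance between crate_c and crate_b below 0.009 m and z of crate_c in the frame of crate_b between 0.064 and 0.073 m and x of crate_c_one in the frame of crate_b below -0.088 m and (x of block1 in the frame of crate_b between -0.075 and 0.075 m and y of block1 in the frame of crate_b between -0.05 and 0.05 m and z of block1 in the frame of crate_b between -0.001 and 0.055 m) and (x of block2 in the frame of crate_b between -0.075 and 0.075 m and y of block2 in the frame of crate_b between -0.05 and 0.05 m and z of block2 in the frame of crate_b between -0.001 and 0.055 m) and (x of pusher1 in the frame of crate_c between -0.075 and 0.075 m and y of pusher1 in the frame of crate_c between -0.05 and 0.05 m and z of pusher1 in the frame of crate_c between -0.001 and 0.055 m) and (x of pusher2 in the frame of crate_c between -0.075 and 0.075 m and y of pusher2 in the frame of crate_c between -0.05 and 0.05 m and z of pusher2 in the frame of crate_c between -0.001 and 0.055 m))) and linear speed of each of crate_a, crate_b, crate_c below 0.02 m/s), for 0.2 s.
2. the stop stands against the bottom crate (y of stop_face in the frame of crate_a below 0.0745 m), for 0.2 s.
At the end, for the whole second after the job is handed in: Bottom crate in the bay (15 mm) with all spindles in it; a second crate on its lugs, turned half round (centres within 9 mm, 64 to 73 mm higher), all blocks in it; the third on that likewise, with all push blocks; all at rest; the stop's plate within 6 mm of the bottom crate (all of step 1 and y of stop_face in the frame of crate_a below 0.0745 m); the robot touches nothing.
It fails at once if the tape is disturbed (moved over 40 mm) (distance of tape from where it was at the start of the episode above 0.04 m).
It fails at once if the glue is disturbed (moved over 40 mm) (distance of glue from where it was at the start of the episode above 0.04 m).
Of spindle1, spindle2 only 1 to 2 are there at a start; the rules pass over those that are not, and their reading is None.
Of block1, block2 only 1 to 2 are there at a start; the rules pass over those that are not, and their reading is None.
Of pusher1, pusher2 only 1 to 2 are there at a start; the rules pass over those that are not, and their reading is None.
At some moment in a run one of spindle1, spindle2, block1, block2, pusher1, pusher2 may be knocked a few centimetres aside while the robot is not near it.
It also fails if it takes over 208 s, if anything falls off the work surface, if the arm or the gripper's body presses on something with over 40 N, if the wrist force passes 120 N, or if a joint passes its speed limit or range.

ROBOT

A 6-joint arm with a two-finger parallel gripper is mounted at the origin on the work surface. World frame = base frame: x ahead of the robot, y to its left, z up, the work surface at z = 0. Lengths are in m, angles in rad, forces in N, time in s.
With the tool pointing down it reaches from about 0.325 to 0.925 m from the base axis. Payload 3.1 kg.
Tool frame: the origin (TCP) lies on the mounting face of the last link; the fingertips stand 173 mm ahead of it and the grasp point (between the pads) lies 155 mm ahead of it; z points along the fingers, y is the line along which they close (so a half turn about z gives the same grasp; the last joint's range is limited). The gripper opens to 85 mm and grips with 20 to 120 N. Pads are 22 mm wide; open, the fingers measure 114 mm over their backs; the gripper's body (76 mm by 85 mm) begins 54 mm behind the grasp point. The pads swing forward as they close: fully open they stand 13 mm farther back than shut.
Start: joints at [-1.356, 0.217, 1.613, -0, 1.311, -0.112], TCP at [0.201, -0.592, 0.405] pointing down, gripper open.
Joint ranges: [-2.75, 2.75], [-0.78, 2.1], [0.31, 2.55], [-1.13, 4.27], [0.13, 2.63], [-2.58, 2.58]. Speed limits (rad/s): [2.79, 2.79, 3.14, 3.14, 3.14, 3.14].

INTERFACE

Orientations are given as a unit quaternion [x, y, z, w].
In Python, from cell import * gives the robot as it stands.
- The arm moves only by the shell command python3 -m creep 'ROWS'. ROWS is JSON, a list of rows, each a list of 5 numbers: the shift along the tool's x, y, z each as a share of 8 cm, from -1 to 1, then the turn about the tool's z as a share of 90 degrees, from -1 to 1, then the opening, from 0 (shut) to 1 (fully open). A call has 1 to 20 rows; each row is the pose to reach, as a shift and turn from the pose commanded when the call began, along the tool's axes at that moment; what a row does not reach only later rows make up. A row lasts 1/8 s, in which the tool goes at most 62.5 mm and 10.7 degrees, less where a joint would pass 70% of its speed; a pose out of reach is approached as far as the arm can. A call with a number of a shift or a turn outside -1 to 1 is refused whole. A call with a gripper value outside its range is refused whole. The fingers move at their own pace and stop on an object; the grip force is fixed at half the most. Time passes only in rows, so rows that repeat a pose let the fingers close. It gives the time, the measured TCP pose, the force, the opening and the grip force at its end, in the units of the state.
- observe(): the state, without advancing time (a new reading comes with each control period).
- grab_frame(name): name is "scene" or "top" or "wrist"; returns the picture (384x512x3 uint8, red, green, blue); there is no depth.
- camera_params(name): a dict with "intrinsics" (3x3 intrinsics, pixels), "R" (3x3) and "t" (3): a world point X has camera coordinates R X + t. Camera axes: x right, y down, z forward; pixel columns grow to the right and rows downward; lengths in m; the calibration is good to about 2 mm. A picture is of the moment at which its call begins: read the wrist's pose just before it. camera_params takes no time and is no camera call; for the wrist camera it gives the pose at the moment of the call.
- sign_off(): hands the job in; it is judged then, once.
Trained networks look in the newest picture that a camera, given by its name, has taken for a name from the list of things; names that differ only in an ending like _2 or _b are one class to them, and where a whole thing is asked for, a point or a joint stands for the part that bears it (a point fixed in the world has none). Each returns a list of dicts, best first, with "p" (0 to 1); they miss things now and then, are a little off and sometimes report something else, mostly with a low value. They report only what shows in the picture. A call takes as long as a camera call. They do not tell look-alikes from the thing itself.
- regions_of(label, camera): "mask" (384x512 bool, what is visible of it).
- spot_point(label, camera): "location" ([x, y, z] in m, in world coordinates, good to about 4 mm: a listed point, or the origin of a listed thing).
The state is a dict: "clock": time; "qpos": joint angles; "dq": joint speeds; "effort": joint torques, N m; "tcp_pos": TCP position; "tool_rot": TCP orientation; "contact_force": force on the tool from outside, world axes, zero at the start; "wrist_torque": the same for the moment, N m; "width": opening from 0.0 (shut) to 1.0 (fully open); "grasp_force": force on a finger pad.
Only numpy, scipy, OpenCV 4.12 (cv2) and the standard library are available. Lean on these libraries where they do the work, as an engineer would, in place of code of your own. Each camera call takes 0.05 s, during which the arm holds its last target. There are 200 camera calls.

## Working session

There is one attempt and no reset: what is moved stays moved. The work goes in short steps, Python scripts to look and compute and a shell command to move; the robot and the scene stay as the last step left them, time stands still between calls to the robot, and variables do not carry over. Pictures are saved under pics/ and viewed, at most 18 in all, crops included, and the job is handed in when it is done.

```bash
ls; mkdir -p pics
python3 - <<'E'
from cell import *
import cv2,numpy as np
print(observe())
for n in("scene","top"):
    f=grab_frame(n); cv2.imwrite(f"pics/{n}0.png",cv2.resize(f[:,:,::-1],(800,600)))
    p=camera_params(n); print(n,p["intrinsics"],p["R"],p["t"])
for c in("top","scene"):
  for l in("bay","crate_a","crate_a_one","crate_b_one","crate_c_one","crate_b","crate_c","spindle1","block1","pusher1","tape","glue","stop_grip"):
    print(c,l,[(round(d["p"],2),np.round(d["location"],3).tolist()) for d in spot_point(l,c)])
E
```

```text
pics
{'clock': 0.0, 'qpos': array([-1.35620817e+00,  2.17771408e-01,  1.61494337e+00, -3.84386071e-05,
        1.31131888e+00, -1.12213979e-01]), 'dq': array([-0.00015172, -0.00092405, -0.00068621,  0.00195451, -0.0001272 ,
       -0.00117939]), 'effort': array([-8.35251303e-04, -3.96843696e+01, -3.03854120e+01, -2.57261127e-04,
        9.49809066e-03,  1.79631158e-06]), 'tcp_pos': array([ 0.20055572, -0.5915173 ,  0.40335225]), 'tool_rot': array([ 9.86678181e-01,  1.62679675e-01, -8.09921979e-05, -1.21795256e-03]), 'contact_force': array([-1.19763697, -0.67551527, -0.33114701]), 'wrist_torque': array([ 0.04780988, -0.01926001, -0.02524119]), 'grasp_force': 0.0, 'width': 1.001661774718649}
scene [[419.40929623   0.         257.19646438]
 [  0.         419.40929623 194.926804  ]
 [  0.           0.           1.        ]] [[ 0.84782188  0.53028017 -0.00100076]
 [ 0.4161067  -0.6664467  -0.61863076]
 [-0.32871458  0.52407227 -0.78568122]] [-0.48062646 -0.14648201  1.42992343]
top [[411.49753851   0.         251.17750951]
 [  0.         411.49753851 187.15214416]
 [  0.           0.     
[... 1233 characters left out ...]
_b [(0.81, [0.586, 0.28, -0.005]), (0.78, [0.591, 0.273, 0.039]), (0.74, [0.589, -0.277, 0.014])]
scene crate_c [(0.81, [0.586, 0.28, -0.005]), (0.78, [0.591, 0.273, 0.039]), (0.74, [0.589, -0.277, 0.014])]
scene spindle1 [(0.54, [0.667, 0.061, -0.001]), (0.44, [0.59, -0.277, 0.014])]
scene block1 [(0.93, [0.424, -0.104, 0.0]), (0.81, [0.316, -0.187, 0.003]), (0.74, [0.404, 0.167, 0.0]), (0.7, [0.552, -0.058, 0.004]), (0.65, [0.66, -0.051, -0.001]), (0.42, [0.434, 0.052, 0.005])]
scene pusher1 [(0.59, [0.431, 0.053, 0.001])]
scene tape [(0.86, [0.778, 0.098, -0.002])]
scene glue [(0.96, [0.771, -0.084, -0.003]), (0.26, [0.665, 0.062, -0.003])]
scene stop_grip [(0.71, [0.406, -0.281, 0.065])]
```

View pics/top0.png

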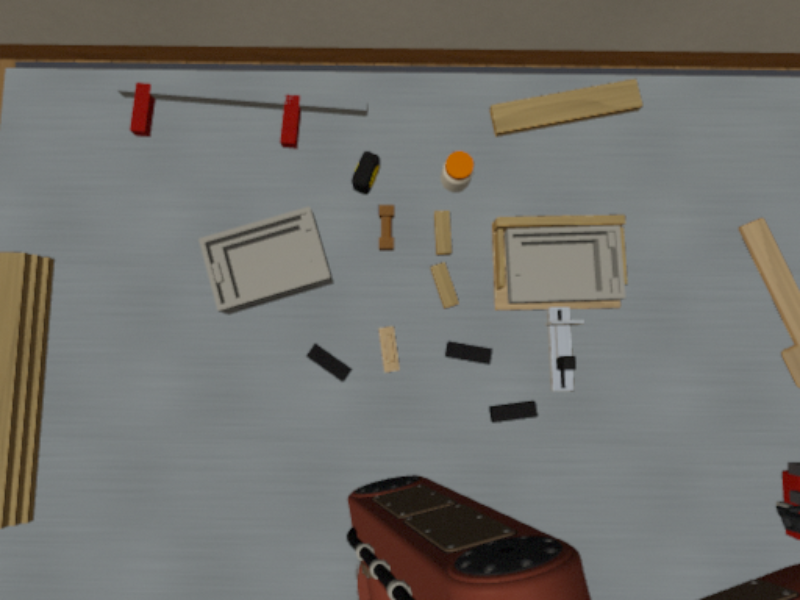

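View pics/scene0.png

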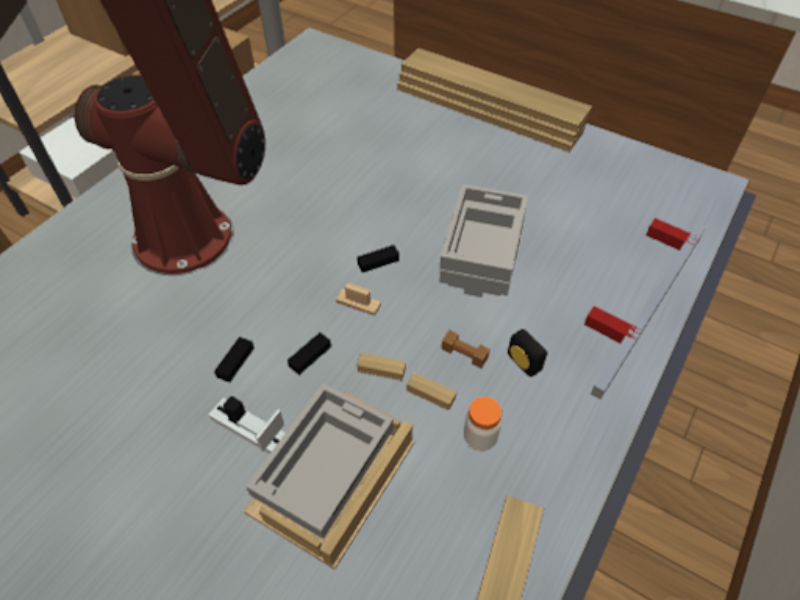

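The top picture shows one spindle (386,227), two pale blocks (443,232) and (444,285), and one pusher (389,349). It also shows three black look-alikes at (329,362), (468,352) and (513,411), which stay put, plus the nested crates (265,260) and the bay with crate_a (560,262). The scene picture agrees. Pale wood is what marks the real blocks. Next I fit poses from the masks.

```bash
cat > h.py <<'E'
from cell import *
import cv2,numpy as np
from scipy.optimize import minimize
def proj(P,cp):
    c=P@np.array(cp["R"]).T+np.array(cp["t"]); k=np.array(cp["intrinsics"])
    return np.c_[k[0,0]*c[:,0]/c[:,2]+k[0,2],k[1,1]*c[:,1]/c[:,2]+k[1,2]]
def box(l,w,z0,z1): return np.array([[sx*l/2,sy*w/2,z] for sx in(-1,1) for sy in(-1,1) for z in(z0,z1)])
S=dict(crate=np.r_[box(.209,.137,.041,.074),box(.182,.108,0,.041)],
 pair=np.r_[box(.209,.137,.041,.115),box(.182,.108,0,.041)],
 block=box(.086,.03,0,.024),spindle=box(.086,.03,0,.03),pusher=np.r_[box(.086,.03,0,.012),box(.05,.014,.012,.05)])
def place(P,x,y,z,a):
    c,s=np.cos(a),np.sin(a); return np.c_[P[:,0]*c-P[:,1]*s+x,P[:,0]*s+P[:,1]*c+y,P[:,2]+z]
def hull(P,cp,sc=4):
    m=np.zeros((384*sc,512*sc),np.uint8); q=cv2.convexHull(np.round(proj(P,cp)*sc+(sc-1)/2).astype(np.int32))
    return cv2.resize(cv2.fillConvexPoly(m,q,255),(512,384),interpolation=cv2.INTER_AREA)/255.
def near(label,cam,cp,P,rmax=40):
    """largest-p mask whose centroid lies near projected P"""
    c=proj(P,cp).mean(0); best=None
    for r in regions_of(label,cam):
        ys,xs=np.nonzero(r["mask"]); 
        if len(xs) and np.hypot(xs.mean()-c[0],ys.mean()-c[1])<rmax and (best is None or r["mask"].sum()>best.sum()): best=r["mask"]
    return best
def fit(kind,obs,init,z,alt=True):
    """obs: list of (mask,cp); init x,y,yaw"""
    f=lambda v:sum((1-np.minimum(hull(place(S[kind],v[0],v[1],z,v[2]),cp),m).sum()/np.maximum(hull(place(S[kind],v[0],v[1],z,v[2]),cp),m).sum()) for m,cp in obs)
    best=None
    for a in ([init[2]] if not alt else [init[2]+d for d in(0,.8,1.57,2.36)]):
        s=np.array([[init[0],init[1],a]]*4)+np.array([[0,0,0],[.01,0,.1],[0,.01,-.1],[-.008,-.008,.15]])
        r=minimize(f,s[0],method="Nelder-Mead",options=dict(initial_simplex=s,xatol=2e-4,fatol=1e-4,maxiter=150))
        if best is None or r.fun<best.fun: best=r
    return np.round(best.x,4),np.round(best.fun/len(obs),3)
def yaw(o=None):
    q=(o or observe())["tool_rot"]; return 2*np.arctan2(q[1],q[0])
def go(x,y,z,a=None,n=None):
    """x,y,z of grasp point; a: tool yaw. prints n equal calls' shares in the present tool axes + turn share"""
    o=observe(); p=np.array(o["tcp_pos"]); d=np.array([x,y,z+.155])-p; w=yaw(o)
    tx=np.array([np.cos(w),np.sin(w),0]); ty=np.array([np.sin(w),-np.cos(w),0])
    v=np.array([d@tx,d@ty,-d[2]])/.08; n=n or int(np.ceil(np.abs(v).max()-.01)) or 1
    t=0 if a is None else (w-a)/(np.pi/2)   # tool z is down: +turn lowers world yaw
    q=o["qpos"]; a=w if a is None else a
    print(f"n={n} row={np.round(v/n,3).tolist()} turn total={t:.3f} yaw now={w:.3f} q6 end~{np.arctan2(y,x)+np.pi/2-a:.2f} clock={o['clock']:.1f}")
E
python3 - <<'E'
from h import *
G=[("crate","crate_a",.586,-.276,.010,1.57),("crate","crate_c",.586,.278,.041,1.87),("spindle","spindle1",.665,.06,0,0),("block","block1",.661,-.052,0,0),("block","block1",.555,-.058,0,0),("pusher","pusher1",.43,.052,0,0)]
ob={}
fr={c:(grab_frame(c),camera_params(c)) for c in("top","scene")}
for k,l,x,y,z,a in G:
    out=[]
    for c in("top","scene"):
        cp=fr[c][1]; m=near(l,c,cp,place(S[k],x,y,z,a),25)
        if m is None: print(l,c,"none");continue
        out.append((m,cp)); print(l,c,m.sum(),fit(k,[(m,cp)],(x,y,a),z,alt=k!="crate"))
        if l=="crate_c": print(" as pair",fit("pair",[(m,cp)],(x,y,a),0,False))
    if len(out)>1: print("  both",fit(k,out,(x,y,a),z,alt=k!="crate"))
go(.665,.06,.12,0)
E
```

```text
crate_a top 3600 (array([ 0.5849, -0.2756,  1.6091]), np.float64(0.018))
crate_a scene 4986 (array([ 0.589 , -0.273 ,  1.6129]), np.float64(0.017))
  both (array([ 0.5865, -0.2746,  1.616 ]), np.float64(0.035))
crate_c top 3751 (array([0.5829, 0.2745, 1.8708]), np.float64(0.019))
 as pair (array([0.5851, 0.2763, 1.8862]), np.float64(0.055))
crate_c scene 2525 (array([0.5862, 0.2806, 1.8815]), np.float64(0.085))
 as pair (array([0.5861, 0.2809, 1.8787]), np.float64(0.196))
  both (array([0.5845, 0.2759, 1.8793]), np.float64(0.079))
spindle1 top 244 (array([0.6646, 0.0559, 0.0151]), np.float64(0.186))
spindle1 scene 326 (array([ 0.668 ,  0.0631, -0.0111]), np.float64(0.259))
  both (array([0.6669, 0.0575, 0.0509]), np.float64(0.292))
block1 top 283 (array([ 0.6557, -0.054 ,  0.0523]), np.float64(0.093))
block1 scene 394 (array([ 0.6602, -0.0492,  0.0501]), np.float64(0.094))
  both (array([ 0.6568, -0.0526,  3.2079]), np.float64(0.149))
block1 top 319 (array([ 0.5511, -0.0567,  0.3171]), np.float64(0.066))
block1 scene 333 (array([ 0.5555, -0.0521,  3.5054]), np.float64(0.186))
  both (array([ 0.5522, -0.0559,  3.4793]), np.float64(0.149))
pusher1 top 260 (array([0.4259, 0.0499, 0.145 ]), np.float64(0.126))
pusher1 scene 313 (array([0.4296, 0.0534, 3.1744]), np.float64(0.176))
  both (array([0.4282, 0.0508, 0.1331]), np.float64(0.178))
n=9 row=[0.901, -0.65, 0.18] turn total=0.208 yaw now=0.327 q6 end~1.66 clock=2.1
```

```bash
for i in 1 2 3 4 5 6 7 8; do python3 -m creep '[[0.9,-0.65,0.07,0,1],[0.9,-0.65,0.07,0,1]]' >/dev/null; done; python3 -m creep '[[0.9,-0.65,0.07,0.208,0.6],[0.9,-0.65,0.07,0.208,0.6],[0.9,-0.65,0.07,0.208,0.6]]'
python3 - <<'E'
from h import *
cp=camera_params("wrist"); f=grab_frame("wrist"); cv2.imwrite("pics/w1.png",f[:,:,::-1]); print(cp["intrinsics"],-np.array(cp["R"]).T@cp["t"],cp["R"])
for d in spot_point("spindle1","wrist"): print(d)
m=near("spindle1","wrist",cp,place(S["spindle"],.666,.06,0,0),80)
if m is not None: 
    print(m.sum(),fit("spindle",[(m,cp)],(.666,.06,0),0)); print(cv2.minAreaRect(np.argwhere(m)[:,::-1].astype(np.float32)))
go(.666,.06,.022,0)
E
```

```text
clock: 4.47
tcp_pos: [0.6648, 0.0611, 0.354]
tool_rot: [1.0, 0.002, 0.0, 0.0]
contact_force: [-0.3, 0.4, -0.2]
width: 0.601
grasp_force: 0.0
[[318.20197099   0.         253.74315038]
 [  0.         318.20197099 193.81085702]
 [  0.           0.           1.        ]] [0.73681149 0.06199742 0.32338146] [[ 5.16129725e-03 -9.99986334e-01  8.32820410e-04]
 [-9.59509070e-01 -4.71782194e-03  2.81638220e-01]
 [-2.81630442e-01 -2.25271731e-03 -9.59520307e-01]]
{'location': [0.6689, 0.0578, -0.0013], 'p': 0.67}
2521 (array([0.6682, 0.0592, 3.1506]), np.float64(0.148))
((255.5, 172.5), (91.0, 33.0), 90.0)
n=3 row=[0.009, -0.006, 0.738] turn total=0.001 yaw now=0.001 q6 end~1.66 clock=4.6
```

View pics/w1.png

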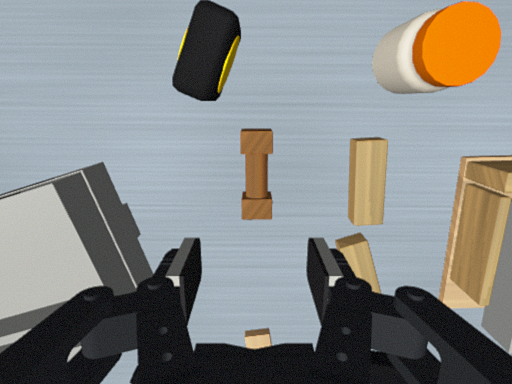

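The wrist picture shows the spindle lying straight under the tool (256,172), with the tape (207,50) and glue (455,45) well clear.

```bash
python3 -m creep '[[0.05,0,0.74,0,0.6],[0.05,0,0.74,0,0.6]]' >/dev/null; python3 -m creep '[[0,0,0.74,0,0.6],[0,0,0.74,0,0.6]]'>/dev/null; python3 -m creep '[[0,0,0.73,0,0.6],[0,0,0.73,0,0.6],[0,0,0.73,0,0.6],[0,0,0.73,0,0],[0,0,0.73,0,0],[0,0,0.73,0,0],[0,0,0.73,0,0],[0,0,0.73,0,0]]'; python3 -m creep '[[0,0,-1,0,0],[0,0,-1,0,0]]'>/dev/null; python3 -m creep '[[0,0,-0.8,0,0],[0,0,-0.8,0,0]]'
python3 - <<'E'
from h import *
go(.5865,-.2750,.165,1.612)
E
```

```text
clock: 6.12
tcp_pos: [0.6699, 0.0593, 0.1813]
tool_rot: [1.0, 0.0, 0.003, 0.0]
contact_force: [-1.9, 0.4, 6.9]
width: 0.233
grasp_force: 59.1
clock: 6.62
tcp_pos: [0.6706, 0.0594, 0.3294]
tool_rot: [1.0, 0.0, 0.007, 0.0]
contact_force: [1.6, 0.0, 0.1]
width: 0.231
grasp_force: 58.7
n=5 row=[-0.21, 0.836, 0.024] turn total=-1.026 yaw now=0.000 q6 end~-0.48 clock=6.6
```

```bash
for i in 1 2 3 4; do python3 -m creep '[[-0.21,0.836,0.024,0,0],[-0.21,0.836,0.024,0,0]]' >/dev/null; done; python3 -m creep '[[-0.21,0.836,0.024,-1,0],[-0.21,0.836,0.024,-1,0],[-0.21,0.836,0.024,-1,0],[-0.21,0.836,0.024,-1,0],[-0.21,0.836,0.024,-1,0],[-0.21,0.836,0.024,-1,0],[-0.21,0.836,0.024,-1,0],[-0.21,0.836,0.024,-1,0],[-0.21,0.836,0.024,-1,0],[-0.21,0.836,0.024,-1,0]]'
python3 - <<'E'
from h import *
cp=camera_params("wrist"); f=grab_frame("wrist"); cv2.imwrite("pics/w2.png",f[:,:,::-1])
go(.5865,-.275,.044,1.612)
E
```

```text
clock: 8.88
tcp_pos: [0.5848, -0.2734, 0.3115]
tool_rot: [0.707, 0.707, 0.0, -0.001]
contact_force: [-0.4, 0.2, -0.9]
width: 0.23
grasp_force: 59.1
n=2 row=[-0.009, 0.011, 0.704] turn total=-0.026 yaw now=1.571 q6 end~-0.48 clock=8.9
```

View pics/w2.png

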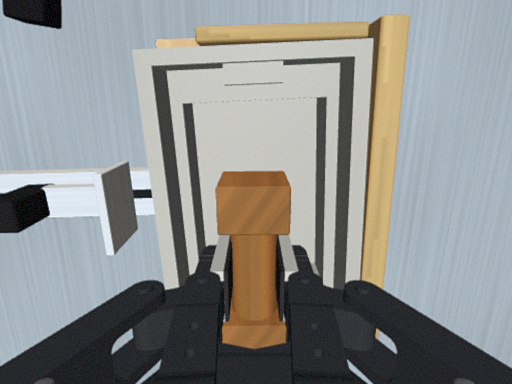

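The spindle (253,255) hangs level over the middle of crate_a's tub, so I lower and release it.

```bash
python3 -m creep '[[-0.01,0.02,0.7,-0.026,0],[-0.01,0.02,0.7,-0.026,0]]' >/dev/null; python3 -m creep '[[0,0,0.5,0,0],[0,0,0.7,0,0],[0,0,0.72,0,0],[0,0,0.72,0,0.38],[0,0,0.72,0,0.38],[0,0,0.72,0,0.38]]'; python3 -m creep '[[0,0,-1,0,0.38],[0,0,-1,0,0.38]]'>/dev/null; python3 -m creep '[[0,0,-0.7,0,0.6],[0,0,-0.7,0,0.6]]'
python3 - <<'E'
from h import *
# crate_c: end grip at two-lug end
x,y,a=.5855,.2775,1.877
print(x-.1*np.cos(a),y-.1*np.sin(a))
f=grab_frame("wrist"); print(spot_point("spindle1","wrist"))
go(x-.1*np.cos(a),y-.1*np.sin(a),.25,a-np.pi/2)
E
```

```text
clock: 9.93
tcp_pos: [0.5863, -0.2762, 0.1997]
tool_rot: [0.693, 0.721, 0.0, 0.001]
contact_force: [0.3, 0.2, -0.3]
width: 0.376
grasp_force: 0.0
clock: 10.42
tcp_pos: [0.5878, -0.2771, 0.3414]
tool_rot: [0.692, 0.721, 0.001, 0.006]
contact_force: [0.6, -0.5, 1.2]
width: 0.601
grasp_force: 0.0
0.6156441077413867 0.18215151931742346
[{'location': [0.5854, -0.2771, 0.0126], 'p': 0.83}]
n=6 row=[0.951, 0.101, -0.144] turn total=0.831 yaw now=1.612 q6 end~1.55 clock=10.5
```

```bash
for i in 1 2 3 4 5; do python3 -m creep '[[0.95,0.1,-0.14,0,0.8],[0.95,0.1,-0.14,0,0.8]]' >/dev/null; done; python3 -m creep '[[0.95,0.1,-0.14,0.83,0.8],[0.95,0.1,-0.14,0.83,0.8],[0.95,0.1,-0.14,0.83,0.8],[0.95,0.1,-0.14,0.83,0.8],[0.95,0.1,-0.14,0.83,0.8],[0.95,0.1,-0.14,0.83,0.8],[0.95,0.1,-0.14,0.83,0.8],[0.95,0.1,-0.14,0.83,0.8],[0.95,0.1,-0.14,0.83,0.8]]'
python3 - <<'E'
from h import *
cp=camera_params("wrist"); f=grab_frame("wrist"); 
for l in("crate_c","crate_c_one"): print([(d["location"],d["p"]) for d in spot_point(l,"wrist")])
x,y,a=.5855,.2775,1.877
R=np.array([[.1045,.0685,.074],[.1045,-.0685,.074],[-.1045,-.0685,.074],[-.1045,.0685,.074],[-.1,0,.074]])
q=proj(place(R,x,y,.041,a),cp); g=f.copy()
for p in q: cv2.circle(g,tuple(np.int32(p)),3,(255,0,0),-1)
cv2.polylines(g,[np.int32(q[:4])],True,(255,0,0),1)
cv2.imwrite("pics/w3.png",g[:,:,::-1])
E
```

```text
clock: 12.9
tcp_pos: [0.6153, 0.1807, 0.4009]
tool_rot: [0.988, 0.154, -0.0, 0.0]
contact_force: [-0.0, -0.1, 0.3]
width: 0.801
grasp_force: 0.0
[([0.5845, 0.2771, 0.0418], 0.8)]
[([0.5531, 0.3746, 0.1166], 0.75)]
```

View pics/w3.png

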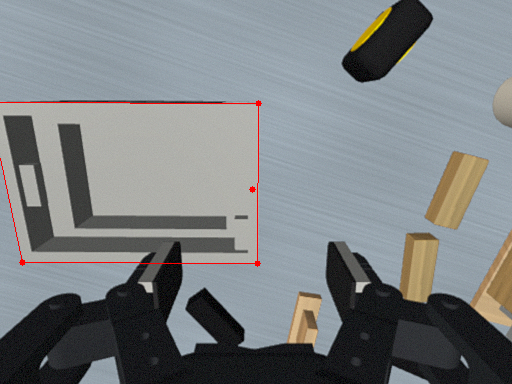

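The fitted rim overlays crate_c's edge exactly. Its free two-lug end is at the right, with the grip point at (252,189). I lower, grip the end wall and lift straight up.

```bash
python3 -m creep '[[0.01,-0.015,0.87,0,0.8],[0.01,-0.015,0.87,0,0.8]]' >/dev/null; python3 -m creep '[[0,0,0.5,0,0.8],[0,0,0.87,0,0.8],[0,0,0.87,0,0.8],[0,0,0.87,0,0],[0,0,0.87,0,0],[0,0,0.87,0,0],[0,0,0.87,0,0],[0,0,0.87,0,0],[0,0,0.87,0,0],[0,0,0.87,0,0]]'; python3 -m creep '[[0,0,-0.2,0,0],[0,0,-0.4,0,0],[0,0,-0.6,0,0],[0,0,-0.8,0,0],[0,0,-1,0,0],[0,0,-1,0,0]]';python3 -m creep '[[0,0,-0.4,0,0],[0,0,-0.8,0,0],[0,0,-0.8,0,0],[0,0,-0.8,0,0]]'
python3 - <<'E'
from h import *
for c in("top","scene"):
    f=grab_frame(c); g=f; cv2.imwrite(f"pics/{c}3.png",f[:,:,::-1])
    print([(np.round(d["location"],3),d["p"]) for d in spot_point("crate_c",c)])
    print([(np.round(d["location"],3),d["p"]) for d in spot_point("crate_c_one",c)])
E
```

```text
clock: 14.55
tcp_pos: [0.6164, 0.183, 0.2642]
tool_rot: [0.988, 0.153, 0.002, 0.0]
contact_force: [-0.6, -1.8, 5.6]
width: 0.093
grasp_force: 59.8
clock: 15.3
tcp_pos: [0.6163, 0.1833, 0.345]
tool_rot: [0.988, 0.153, 0.002, -0.0]
contact_force: [0.1, 0.3, -3.7]
width: 0.09
grasp_force: 58.6
clock: 15.8
tcp_pos: [0.6149, 0.1829, 0.4044]
tool_rot: [0.988, 0.153, -0.001, 0.0]
contact_force: [-0.8, 0.3, -3.9]
width: 0.097
grasp_force: 58.6
[(array([ 0.589, -0.276,  0.009]), 0.89), (array([0.585, 0.278, 0.185]), 0.65), (array([0.431, 0.05 , 0.006]), 0.27)]
[(array([0.547, 0.372, 0.259]), 0.58)]
[(array([0.582, 0.272, 0.175]), 0.79), (array([ 0.589, -0.276,  0.012]), 0.78), (array([0.587, 0.278, 0.001]), 0.55)]
[(array([0.552, 0.374, 0.254]), 0.83), (array([ 0.406, -0.282,  0.066]), 0.62)]
```

View pics/scene3.png

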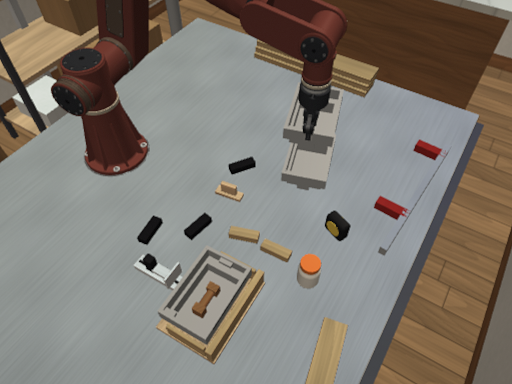

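crate_c has come up alone and crate_b stays on the table. Now I carry it across and give it the half turn above crate_a.

Run:
```python
from h import *
go(.5829,-.1756,.245,3.182)
```

```text
n=5 row=[-0.349, 0.83, 0.012] turn total=-1.830 yaw now=0.308 q6 end~-1.90 clock=16.1
```

```bash
for i in 1 2 3 4 5; do python3 -m creep '[[-0.35,0.83,0,0,0],[-0.35,0.83,0,0,0]]' >/dev/null; done
for i in 1 2; do python3 -m creep '[[0,0,0,-0.915,0],[0,0,0,-0.915,0],[0,0,0,-0.915,0],[0,0,0,-0.915,0],[0,0,0,-0.915,0],[0,0,0,-0.915,0],[0,0,0,-0.915,0],[0,0,0,-0.915,0],[0,0,0,-0.915,0],[0,0,0,-0.915,0]]';done
python3 - <<'E'
from h import *
o=observe(); z=o["tcp_pos"][2]-.2232
for c in("top","scene"):
    cp=camera_params(c); f=grab_frame(c); cv2.imwrite(f"pics/{c}4.png",f[:,:,::-1])
    P=place(S["crate"],.587,-.2755,z,-1.53)
    m=near("crate_c",c,cp,P,15)
    print(c,z,None if m is None else (m.sum(),fit("crate",[(m,cp)],(.587,-.2755,-1.53),z,False)))
    print([(np.round(d["location"],3),d["p"]) for l in("crate_c","crate_c_one") for d in spot_point(l,c)])
go(.5829,-.1756,.3012-.155,3.182)
E
```

```text
clock: 18.6
tcp_pos: [0.583, -0.1747, 0.4063]
tool_rot: [0.643, 0.766, 0.001, -0.0]
contact_force: [0.4, 0.1, -4.2]
width: 0.09
grasp_force: 60.2
clock: 19.85
tcp_pos: [0.5826, -0.1754, 0.406]
tool_rot: [-0.019, 1.0, 0.0, -0.0]
contact_force: [0.3, -0.5, -3.3]
width: 0.093
grasp_force: 60.2
top 0.1828482084610159 None
[(array([0.587, 0.282, 0.004]), 0.67), (array([ 0.588, -0.377,  0.257]), 0.7)]
scene 0.1828482084610159 (np.int64(6123), (array([ 0.5894, -0.2738, -1.5317]), np.float64(0.06)))
[(array([ 0.588, -0.275,  0.182]), 0.78), (array([ 0.59 ,  0.276, -0.002]), 0.67), (array([ 0.587, -0.273,  0.012]), 0.62), (array([ 0.593, -0.374,  0.258]), 0.56), (array([ 0.59 , -0.274,  0.013]), 0.43)]
n=2 row=[-0.001, 0.001, 0.657] turn total=0.000 yaw now=3.182 q6 end~-1.90 clock=20.2
```

View pics/top4.png

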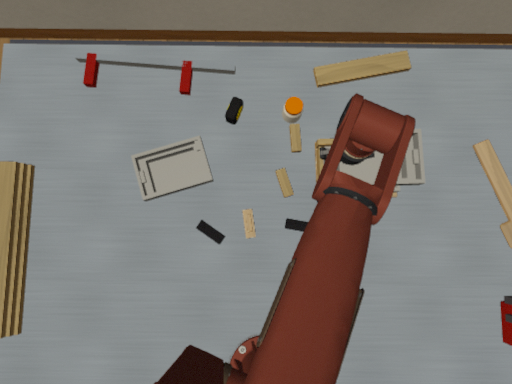

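The scene-camera fit of the held crate, (.589,-.274), matches the earlier crate_a fit in the same camera. I lower it.

```bash
python3 -m creep '[[0,0,0.5,0,0],[0,0,0.9,0,0],[0,0,0.9,0,0],[0,0,0.9,0,0]]'; python3 -m creep '[[0,0,0.1,0,0],[0,0,0.2,0,0],[0,0,0.3,0,0],[0,0,0.38,0,0],[0,0,0.38,0,0],[0,0,0.38,0,0]]';python3 -m creep '[[0,0,0.04,0,0],[0,0,0.04,0,0],[0,0,0.04,0,0]]'
```

```text
clock: 20.75
tcp_pos: [0.5833, -0.176, 0.3357]
tool_rot: [-0.02, 1.0, -0.0, 0.001]
contact_force: [1.2, -0.3, -2.7]
width: 0.088
grasp_force: 60.2
clock: 21.5
tcp_pos: [0.5828, -0.1758, 0.304]
tool_rot: [-0.02, 1.0, 0.0, 0.0]
contact_force: [-0.9, 1.0, -3.4]
width: 0.094
grasp_force: 60.1
clock: 21.88
tcp_pos: [0.5829, -0.1758, 0.3013]
tool_rot: [-0.021, 1.0, -0.0, 0.001]
contact_force: [0.4, 1.0, -1.4]
width: 0.087
grasp_force: 60.4
```

```bash
python3 -m creep '[[0,0,0.02,0,0],[0,0,0.02,0,0],[0,0,0.02,0,0.7],[0,0,0.02,0,0.7],[0,0,0.02,0,0.7],[0,0,0.02,0,0.7]]'; python3 -m creep '[[0,0,-0.6,0,0.7],[0,0,-1,0,0.7],[0,0,-1,0,0.7]]'
python3 - <<'E'
from h import *
for c in("scene","wrist"):
    cp=camera_params(c); f=grab_frame(c)
    m=near("crate_c",c,cp,place(S["crate"],.587,-.2755,.078,-1.53),25)
    if m is not None: print(c,[fit("crate",[(m,cp)],(.587,-.2755,-1.53),z,False) for z in(.078,.051)])
    print([(np.round(d["location"],3),round(d["p"],2)) for l in("crate_c","crate_c_one") for d in spot_point(l,c)])
# blocks
for c in("scene","top"):
    cp=camera_params(c); f=grab_frame(c); print(c,[(np.round(d["location"],3),round(d["p"],2)) for l in("block1","pusher1") for d in spot_point(l,c)])
    for x,y,a in((.657,-.052,.05),(.5535,-.056,.32)):
        m=near("block1",c,cp,place(S["block"],x,y,0,a),15)
        if m is not None: print(fit("block",[(m,cp)],(x,y,a),0,False))
cv2.imwrite("pics/top5.png",f[:,:,::-1])
go(.5545,-.056,.2,.32)
E
```

```text
clock: 22.62
tcp_pos: [0.5826, -0.1758, 0.2989]
tool_rot: [-0.02, 1.0, 0.0, -0.0]
contact_force: [0.2, -0.1, -1.1]
width: 0.698
grasp_force: 0.0
clock: 23.0
tcp_pos: [0.5839, -0.1762, 0.3831]
tool_rot: [-0.02, 1.0, -0.002, 0.004]
contact_force: [-0.2, 0.4, -0.3]
width: 0.7
grasp_force: 0.0
scene [(array([ 0.5902, -0.2745, -1.5369]), np.float64(0.044)), (array([ 0.5826, -0.2683, -1.5467]), np.float64(0.078))]
[(array([ 0.59 , -0.277,  0.012]), 0.94), (array([ 0.589,  0.28 , -0.005]), 0.88), (array([ 0.589, -0.281,  0.072]), 0.63), (array([ 0.594, -0.374,  0.155]), 0.65)]
wrist [(array([ 0.5887, -0.2756, -1.5342]), np.float64(0.093)), (array([ 0.5897, -0.275 , -1.5316]), np.float64(0.104))]
[(array([ 0.59 , -0.276,  0.079]), 0.86)]
scene [(array([ 0.317, -0.188,  0.003]), 0.81), (array([ 0.549, -0.057,  0.001]), 0.74), (array([ 0.696, -0.09 ,  0.001]), 0.72), (array([0.404, 0.168, 0.001]), 0.56), (array([ 0.421, -0.104,  0.001]), 0.55)]
(array([ 0.5551, -0.0522,  0.3019]), np.float64(0.092))
top [(array([0.398, 0.164, 0.002]), 0.82), (array([ 0.559, -0.059, -0.004]), 0.77), (array([ 0.7  , -0.088,  0.001]), 0.61), (array([ 0.423, -0.104, -0.004]), 0.52), (array([0.43 , 0.049, 0.004]), 0.85)]
(array([ 0.5517, -0.057 ,  0.3198]), np.float64(0.151))
n=2 row=[0.145, 0.755, 0.151] turn total=1.822 yaw now=3.182 q6 end~1.15 clock=23.9
```

crate_c stands on the lugs (origin z about 0.078). One block has been knocked to about (0.698,-0.089). I take the undisturbed block first.

```bash
python3 -m creep '[[0.15,0.75,0.13,-0.17,0.6],[0.15,0.75,0.13,-0.17,0.6],[0.15,0.75,0.13,-0.17,0.6]]' >/dev/null;  python3 -m creep '[[0.3,0.68,0.13,0,0.6],[0.3,0.68,0.13,0,0.6],[0.3,0.68,0.13,0,0.6]]'
python3 - <<'E'
from h import *
c="wrist";cp=camera_params(c); f=grab_frame(c); 
print([(np.round(d["location"],3),round(d["p"],2)) for d in spot_point("block1",c)])
for x,y,a in((.5535,-.056,.31),(.698,-.089,.0)):
    P=place(S["block"],x,y,0,a); print(proj(P,cp).mean(0)); m=near("block1",c,cp,P,60)
    if m is not None: print(m.sum(),fit("block",[(m,cp)],(x,y,a),0))
cv2.imwrite("pics/w5.png",f[:,:,::-1])
go(.5545,-.0565,.022,.31+np.pi)
E
```

```text
clock: 24.65
tcp_pos: [0.5294, -0.0722, 0.359]
tool_rot: [-0.153, 0.988, -0.001, 0.001]
contact_force: [0.6, -0.2, 0.6]
width: 0.599
grasp_force: 0.0
[(array([ 0.556, -0.057, -0.003]), 0.82), (array([ 0.425, -0.104, -0.002]), 0.81), (array([ 0.691, -0.091,  0.001]), 0.77)]
[261.69702751 197.42211609]
2545 (array([ 0.5535, -0.0557,  0.3365]), np.float64(0.039))
[196.03543486 303.24381137]
1180 (array([ 0.6936, -0.0801,  3.1895]), np.float64(0.434))
n=3 row=[-0.118, 0.034, 0.761] turn total=-0.002 yaw now=3.448 q6 end~-1.98 clock=24.9
```

View pics/w5.png

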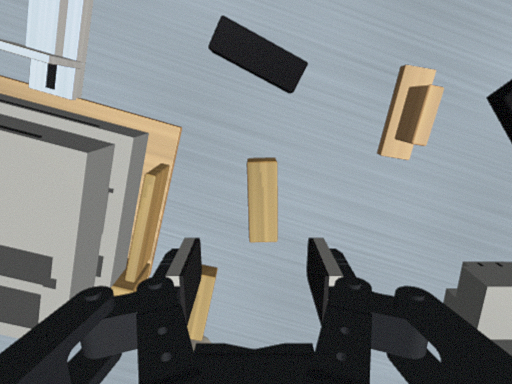

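Two pale blocks show, at (262,200) and (204,303), and two black look-alikes at (258,55) and (495,95). I take the pale one at (262,200).

```bash
python3 -m creep '[[-0.35,0.1,0.75,-0.01,0.6],[-0.35,0.1,0.75,-0.01,0.6]]' >/dev/null; python3 -m creep '[[0,0,0.75,0,0.6],[0,0,0.75,0,0.6]]'>/dev/null; python3 -m creep '[[0,0,0.4,0,0.6],[0,0,0.73,0,0.6],[0,0,0.73,0,0.6],[0,0,0.73,0,0],[0,0,0.73,0,0],[0,0,0.73,0,0],[0,0,0.73,0,0],[0,0,0.73,0,0]]'; python3 -m creep '[[0,0,-1,0,0],[0,0,-1,0,0]]'>/dev/null; python3 -m creep '[[0,0,-1,0,0],[0,0,-1,0,0]]'>/dev/null;python3 -m creep '[[0,0,-0.5,0,0],[0,0,-0.5,0,0]]'
python3 - <<'E'
from h import *
go(.5885,-.3125,.22,3.182)
E
```

```text
clock: 26.35
tcp_pos: [0.555, -0.0561, 0.1831]
tool_rot: [-0.161, 0.987, -0.001, 0.003]
contact_force: [-1.0, -0.6, 6.3]
width: 0.333
grasp_force: 62.3
clock: 27.1
tcp_pos: [0.5541, -0.0558, 0.3834]
tool_rot: [-0.161, 0.987, -0.001, 0.003]
contact_force: [0.0, -0.9, -0.5]
width: 0.329
grasp_force: 61.4
n=4 row=[0.153, -0.795, 0.026] turn total=0.180 yaw now=3.465 q6 end~-2.10 clock=27.1
```

```bash
for i in 1 2 3; do python3 -m creep '[[0.153,-0.795,0.01,0,0],[0.153,-0.795,0.01,0,0]]' >/dev/null; done; python3 -m creep '[[0.153,-0.795,0.01,0.18,0],[0.153,-0.795,0.01,0.18,0],[0.153,-0.795,0.01,0.18,0]]'
python3 - <<'E'
from h import *
c="wrist";cp=camera_params(c); f=grab_frame(c)
g=f.copy()
for l,w,z in((.209,.137,.152),(.148,.100,.082)):
    q=proj(place(np.array([[l/2,w/2,0],[l/2,-w/2,0],[-l/2,-w/2,0],[-l/2,w/2,0]]),.587,-.2755,z,1.612),cp)
    cv2.polylines(g,[np.int32(q)],True,(255,0,0),1)
cv2.imwrite("pics/w6.png",g[:,:,::-1])
go(.5885,-.3125,.268-.155,3.182)
E
```

```text
clock: 28.22
tcp_pos: [0.5874, -0.3114, 0.3751]
tool_rot: [-0.021, 1.0, 0.001, -0.001]
contact_force: [-0.3, 0.2, -0.7]
width: 0.336
grasp_force: 61.4
n=2 row=[-0.006, -0.01, 0.671] turn total=0.002 yaw now=3.185 q6 end~-2.10 clock=28.3
```

View pics/w6.png

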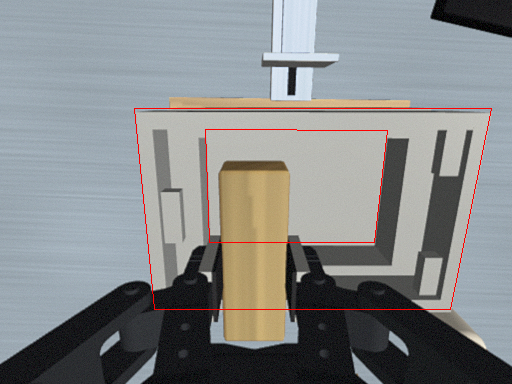

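The block (254,250) sits over crate_c with the model outlines matching. I shift 6 mm towards the middle for finger room, then lower and release.

```bash
python3 -m creep '[[-0.01,0.055,0.5,0,0],[-0.01,0.055,0.67,0,0],[-0.01,0.055,0.67,0,0]]' >/dev/null; python3 -m creep '[[0,0,0.4,0,0],[0,0,0.6,0,0],[0,0,0.67,0,0],[0,0,0.67,0,0]]';  python3 -m creep '[[0,0,0,0,0.45],[0,0,0,0,0.45],[0,0,0,0,0.45]]';  python3 -m creep '[[0,0,-0.5,0,0.45],[0,0,-1,0,0.45],[0,0,-1,0,0.45]]'>/dev/null;  python3 -m creep '[[0,0,-0.6,0,0.45],[0,0,-0.6,0,0.45]]'
python3 - <<'E'
from h import *
for c in("wrist","scene","top"):
    cp=camera_params(c); f=grab_frame(c); print(c,[(np.round(d["location"],3),round(d["p"],2)) for d in spot_point("block1",c)])
    m=near("block1",c,cp,place(S["block"],.698,-.089,0,0),20)
    if m is not None: print(m.sum(),fit("block",[(m,cp)],(.698,-.089,0),0))
go(.697,-.089,.2,3.182)
E
```

```text
clock: 29.15
tcp_pos: [0.5884, -0.308, 0.2699]
tool_rot: [-0.02, 1.0, -0.0, 0.0]
contact_force: [0.2, -0.5, -0.0]
width: 0.334
grasp_force: 61.4
clock: 29.52
tcp_pos: [0.5885, -0.3081, 0.2702]
tool_rot: [-0.02, 1.0, -0.0, 0.0]
contact_force: [-0.1, -0.6, -0.2]
width: 0.452
grasp_force: 0.0
clock: 30.15
tcp_pos: [0.5893, -0.3086, 0.402]
tool_rot: [-0.02, 1.0, -0.002, 0.004]
contact_force: [1.6, -0.6, 0.5]
width: 0.451
grasp_force: 0.0
wrist [(array([ 0.422, -0.107,  0.   ]), 0.84), (array([ 0.586, -0.308,  0.081]), 0.73), (array([ 0.691, -0.09 ,  0.002]), 0.69)]
631 (array([ 0.6969, -0.0854, -0.0111]), np.float64(0.746))
scene [(array([ 0.315, -0.188,  0.006]), 0.87), (array([0.404, 0.169, 0.001]), 0.75), (array([ 0.695, -0.09 ,  0.   ]), 0.74), (array([ 0.422, -0.104,  0.   ]), 0.64), (array([ 0.584, -0.309,  0.084]), 0.56)]
428 (array([ 0.6945, -0.0864,  0.0974]), np.float64(0.07))
top [(array([0.401, 0.167, 0.002]), 0.73), (array([ 0.425, -0.102, -0.001]), 0.6), (array([ 0.59 , -0.313,  0.076]), 0.59), (array([ 0.309, -0.184,  0.   ]), 0.58), (array([ 0.698, -0.087,  0.002]), 0.56)]
306 (array([ 0.6904, -0.0915,  0.0639]), np.float64(0.075))
n=3 row=[-0.491, 0.892, 0.171] turn total=0.000 yaw now=3.182 q6 end~-1.74 clock=30.6
```

```bash
for i in 1 2; do python3 -m creep '[[-0.447,0.895,0.1,0,0.6],[-0.447,0.895,0.1,0,0.6]]' >/dev/null; done; python3 -m creep '[[-0.447,0.895,0.1,-0.025,0.6],[-0.447,0.895,0.1,-0.025,0.6],[-0.447,0.895,0.1,-0.025,0.6]]'
python3 - <<'E'
from h import *
c="wrist";cp=camera_params(c); f=grab_frame(c)
print(c,[(np.round(d["location"],3),round(d["p"],2)) for l in("block1","glue") for d in spot_point(l,c)])
m=near("block1",c,cp,place(S["block"],.694,-.089,0,0),40)
if m is not None: print(m.sum(),fit("block",[(m,cp)],(.694,-.089,0),0))
cv2.imwrite("pics/w7.png",f[:,:,::-1])
go(.688,-.0885,.028,3.222)
E
```

```text
clock: 31.48
tcp_pos: [0.6868, -0.0884, 0.3731]
tool_rot: [-0.041, 0.999, -0.0, -0.001]
contact_force: [0.1, -0.3, -0.4]
width: 0.599
grasp_force: 0.0
wrist [(array([ 0.69, -0.09, -0.  ]), 0.79), (array([ 0.775, -0.078, -0.001]), 0.73)]
2411 (array([ 0.6944, -0.0892,  3.2179]), np.float64(0.031))
n=3 row=[-0.008, 0.009, 0.795] turn total=-0.001 yaw now=3.220 q6 end~-1.78 clock=31.7
```

View pics/w7.png

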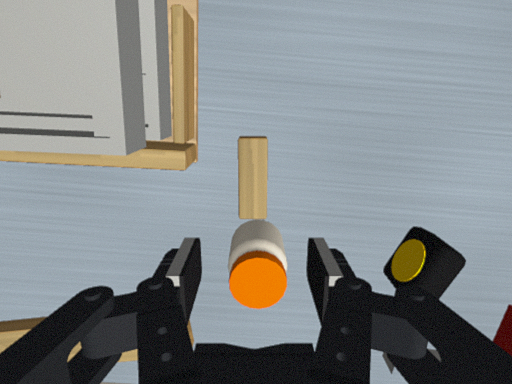

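The pale block at (253,177) lies just in front of the glue jar (258,270). I grip it 10 mm towards the robot from its middle, to stay clear of the jar.

```bash
python3 -m creep '[[0.04,0,0.78,0,0.6],[0.04,0,0.78,0,0.6]]' >/dev/null; python3 -m creep '[[0,0,0.78,0,0.6],[0,0,0.78,0,0.6]]'>/dev/null; python3 -m creep '[[0,0,0.4,0,0.6],[0,0,0.78,0,0.6],[0,0,0.78,0,0.6],[0,0,0.78,0,0],[0,0,0.78,0,0],[0,0,0.78,0,0],[0,0,0.78,0,0],[0,0,0.78,0,0]]'; python3 -m creep '[[0,0,-1,0,0],[0,0,-1,0,0]]'>/dev/null; python3 -m creep '[[0,0,-1,0,0],[0,0,-1,0,0]]'>/dev/null;python3 -m creep '[[0,0,-0.5,0,0],[0,0,-0.5,0,0]]'
python3 - <<'E'
from h import *
go(.5855-.010,-.2445,.22,3.182)
E
```

```text
clock: 33.17
tcp_pos: [0.6852, -0.0896, 0.1902]
tool_rot: [-0.04, 0.999, -0.001, 0.003]
contact_force: [-0.1, -0.3, 5.4]
width: 0.329
grasp_force: 60.8
clock: 33.92
tcp_pos: [0.6845, -0.0894, 0.3908]
tool_rot: [-0.04, 0.999, -0.001, 0.004]
contact_force: [0.5, -0.4, 0.4]
width: 0.332
grasp_force: 60.0
n=2 row=[0.757, -0.912, 0.098] turn total=0.025 yaw now=3.222 q6 end~-2.01 clock=33.9
```

```bash
python3 -m creep '[[0.757,-0.912,0,0,0],[0.757,-0.912,0,0,0],[0.757,-0.912,0,0,0]]' >/dev/null; python3 -m creep '[[0.757,-0.912,0,0.025,0],[0.757,-0.912,0,0.025,0],[0.757,-0.912,0,0.025,0],[0.757,-0.912,0,0.025,0]]'
python3 - <<'E'
from h import *
go(.5765,-.2445,.274-.155,3.182)
E
```

```text
clock: 34.8
tcp_pos: [0.5749, -0.2434, 0.3854]
tool_rot: [-0.021, 1.0, 0.001, -0.0]
contact_force: [0.1, 0.3, -0.7]
width: 0.328
grasp_force: 60.0
n=2 row=[-0.01, -0.007, 0.696] turn total=0.001 yaw now=3.183 q6 end~-2.01 clock=34.8
```

```bash
python3 -m creep '[[-0.02,-0.014,0.5,0,0],[-0.02,-0.014,0.7,0,0],[-0.02,-0.014,0.7,0,0]]' >/dev/null; python3 -m creep '[[0,0,0.4,0,0],[0,0,0.6,0,0],[0,0,0.7,0,0],[0,0,0.7,0,0]]';  python3 -m creep '[[0,0,0,0,0.45],[0,0,0,0,0.45],[0,0,0,0,0.45]]'>/dev/null;  python3 -m creep '[[0,0,-0.5,0,0.45],[0,0,-1,0,0.45],[0,0,-1,0,0.45]]'>/dev/null;  python3 -m creep '[[0,0,-0.6,0,0.45],[0,0,-0.6,0,0.45]]'
python3 - <<'E'
from h import *
for c in("wrist","scene","top"):
    cp=camera_params(c); f=grab_frame(c); print(c,[(np.round(d["location"],3),round(d["p"],2)) for d in spot_point("block1",c)])
    if c!="wrist":
        m=near("crate_b",c,cp,place(S["crate"],.5855,.2775,0,1.877),25)
        if m is not None: print(m.sum(),fit("crate",[(m,cp)],(.5855,.2775,1.877),0,False))
    cv2.imwrite(f"pics/{c}8.png",f[:,:,::-1])
go(.525,.2583,.2,1.877)
E
```

```text
clock: 35.67
tcp_pos: [0.5761, -0.2454, 0.2743]
tool_rot: [-0.02, 1.0, 0.0, -0.0]
contact_force: [0.4, 0.5, -0.1]
width: 0.328
grasp_force: 60.0
clock: 36.67
tcp_pos: [0.5771, -0.246, 0.4065]
tool_rot: [-0.02, 1.0, -0.002, 0.004]
contact_force: [1.2, -0.4, 0.0]
width: 0.45
grasp_force: 0.0
wrist [(array([ 0.427, -0.104, -0.004]), 0.84), (array([ 0.59 , -0.308,  0.08 ]), 0.81), (array([ 0.584, -0.249,  0.082]), 0.58)]
scene [(array([ 0.316, -0.187,  0.006]), 0.94), (array([0.406, 0.168, 0.002]), 0.74), (array([ 0.589, -0.243,  0.079]), 0.72), (array([ 0.586, -0.308,  0.086]), 0.67)]
2542 (array([0.5871, 0.2824, 1.8635]), np.float64(0.049))
top [(array([ 0.424, -0.106, -0.003]), 0.58), (array([ 0.588, -0.243,  0.083]), 0.53), (array([ 0.589, -0.313,  0.078]), 0.51), (array([0.399, 0.166, 0.   ]), 0.51)]
3543 (array([0.5839, 0.2743, 1.875 ]), np.float64(0.025))
n=7 row=[0.054, 0.902, 0.082] turn total=0.831 yaw now=3.182 q6 end~0.15 clock=37.1
```

View pics/scene8.png

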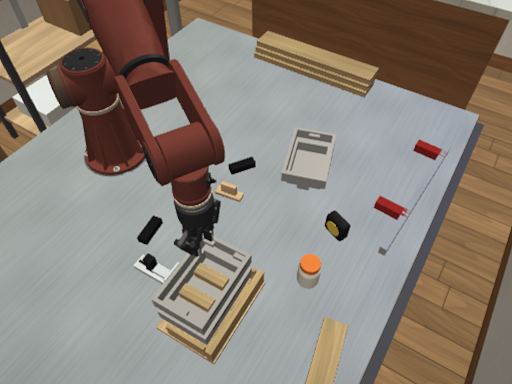

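Both blocks lie in the second crate, at (211,276) and (197,296). Crate_b is alone at (310,158), so I fetch it by its near long wall.

```bash
for i in 1 2 3 4 5 6; do python3 -m creep '[[0.054,0.902,0.04,0,0.8],[0.054,0.902,0.04,0,0.8]]' >/dev/null; done; python3 -m creep '[[0.054,0.902,0.04,0.83,0.8],[0.054,0.902,0.04,0.83,0.8],[0.054,0.902,0.04,0.83,0.8],[0.054,0.902,0.04,0.83,0.8],[0.054,0.902,0.04,0.83,0.8],[0.054,0.902,0.04,0.83,0.8],[0.054,0.902,0.04,0.83,0.8],[0.054,0.902,0.04,0.83,0.8],[0.054,0.902,0.04,0.83,0.8]]'
python3 - <<'E'
from h import *
c="wrist";cp=camera_params(c); f=grab_frame(c); g=f.copy()
print([(np.round(d["location"],3),round(d["p"],2)) for l in("crate_b","crate_b_one") for d in spot_point(l,c)])
m=near("crate_b",c,cp,place(S["crate"],.5855,.278,0,1.877),150)
if m is not None: print(m.sum(),fit("crate",[(m,cp)],(.5855,.278,1.877),0,False))
q=proj(place(np.array([[.1045,.0685,.074],[.1045,-.0685,.074],[-.1045,-.0685,.074],[-.1045,.0685,.074]]),.5855,.278,0,1.877),cp)
cv2.polylines(g,[np.int32(q)],True,(255,0,0),1)
cv2.imwrite("pics/w9.png",g[:,:,::-1])
go(.525,.2588,.065,1.877)
E
```

```text
clock: 39.7
tcp_pos: [0.5258, 0.2571, 0.3799]
tool_rot: [0.59, 0.808, -0.0, 0.0]
contact_force: [-0.4, 0.6, 0.5]
width: 0.797
grasp_force: 0.0
[(array([0.59 , 0.279, 0.002]), 0.6), (array([0.558, 0.372, 0.08 ]), 0.93)]
34312 (array([0.5862, 0.2787, 1.8752]), np.float64(0.062))
n=2 row=[0.006, -0.0, 0.999] turn total=0.002 yaw now=1.880 q6 end~0.15 clock=39.9
```

View pics/w9.png

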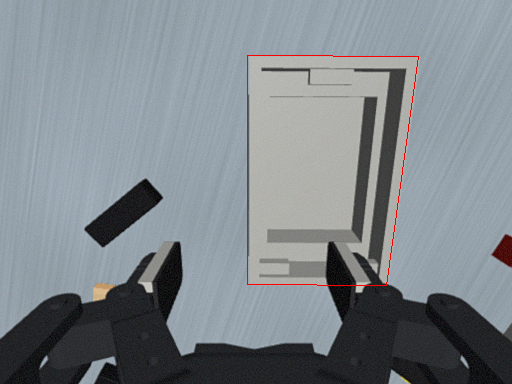

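crate_b's rim matches the overlay and the wall to grip runs along column 250. I descend, grip and lift.

```bash
python3 -m creep '[[0.015,0,0.6,0,0.8],[0.015,0,1,0,0.8],[0.015,0,1,0,0.8]]' >/dev/null; python3 -m creep '[[0,0,0.5,0,0.8],[0,0,0.97,0,0.8],[0,0,0.97,0,0.8],[0,0,0.97,0,0],[0,0,0.97,0,0],[0,0,0.97,0,0],[0,0,0.97,0,0],[0,0,0.97,0,0],[0,0,0.97,0,0],[0,0,0.97,0,0]]'; python3 -m creep '[[0,0,-0.3,0,0],[0,0,-0.7,0,0],[0,0,-1,0,0],[0,0,-1,0,0]]' >/dev/null; python3 -m creep '[[0,0,-0.7,0,0],[0,0,-1,0,0],[0,0,-1,0,0]]' >/dev/null;python3 -m creep '[[0,0,-0.7,0,0],[0,0,-1,0,0],[0,0,-1,0,0],[0,0,-1,0,0]]'
python3 - <<'E'
from h import *
for a in (1.606,): 
  x,y=.5875,-.2758
  go(x+.0635*np.cos(a+np.pi/2),y+.0635*np.sin(a+np.pi/2),.445-.155,a)
E
```

```text
clock: 41.52
tcp_pos: [0.5255, 0.2594, 0.2242]
tool_rot: [0.59, 0.807, 0.001, 0.001]
contact_force: [-1.2, -0.5, 6.7]
width: 0.107
grasp_force: 61.6
clock: 42.9
tcp_pos: [0.5241, 0.259, 0.4583]
tool_rot: [0.59, 0.807, -0.003, -0.002]
contact_force: [0.3, 0.2, -3.0]
width: 0.1
grasp_force: 60.2
n=7 row=[-0.914, -0.291, 0.024] turn total=0.174 yaw now=1.879 q6 end~-0.52 clock=42.9
```

```bash
for i in 1 2 3 4 5 6; do python3 -m creep '[[-0.914,-0.291,0.01,0,0],[-0.914,-0.291,0.01,0,0]]' >/dev/null; done; python3 -m creep '[[-0.914,-0.291,0.01,0.174,0],[-0.914,-0.291,0.01,0.174,0],[-0.914,-0.291,0.01,0.174,0],[-0.914,-0.291,0.01,0.174,0]]'
python3 - <<'E'
from h import *
o=observe(); z=o["tcp_pos"][2]-.2242
c="scene";cp=camera_params(c); f=grab_frame(c); cv2.imwrite("pics/s10.png",f[:,:,::-1])
m=near("crate_b",c,cp,place(S["crate"],.588,-.2755,z,1.61),20)
if m is not None: print(m.sum(),fit("crate",[(m,cp)],(.588,-.2755,1.61),z,False))
print([(np.round(d["location"],3),round(d["p"],2)) for l in("crate_b","crate_b_one") for d in spot_point(l,c)])
a=1.606;x,y=.5875,-.2758
go(x+.0635*np.cos(a+np.pi/2),y+.0635*np.sin(a+np.pi/2),.370-.155,a)
E
```

```text
clock: 44.9
tcp_pos: [0.525, -0.2763, 0.4562]
tool_rot: [0.694, 0.72, 0.001, -0.001]
contact_force: [-0.6, 0.2, -2.4]
width: 0.104
grasp_force: 60.3
6611 (array([ 0.5903, -0.273 ,  1.6044]), np.float64(0.071))
[(array([ 0.592, -0.28 ,  0.077]), 0.94), (array([ 0.585, -0.276,  0.227]), 0.73), (array([ 0.592, -0.274,  0.01 ]), 0.6), (array([ 0.586, -0.175,  0.307]), 0.6)]
n=2 row=[-0.008, -0.006, 0.542] turn total=0.001 yaw now=1.607 q6 end~-0.52 clock=45.1
```

The held crate fits at (.590,-.273), against (.590,-.2745) for crate_c in the same camera. I apply the small correction and lower it.

```bash
python3 -m creep '[[-0.016,-0.012,0.4,0,0],[-0.016,-0.012,0.75,0,0],[-0.016,-0.012,0.75,0,0],[-0.016,-0.012,0.75,0,0]]'; python3 -m creep '[[0,0,0.1,0,0],[0,0,0.2,0,0],[0,0,0.28,0,0],[0,0,0.28,0,0],[0,0,0.28,0,0]]';python3 -m creep '[[0,0,0.05,0,0],[0,0,0.05,0,0],[0,0,0.05,0,0]]'
```

```text
clock: 45.6
tcp_pos: [0.5242, -0.2792, 0.398]
tool_rot: [0.695, 0.719, 0.0, 0.001]
contact_force: [0.1, -0.2, -2.6]
width: 0.103
grasp_force: 60.3
clock: 46.22
tcp_pos: [0.5238, -0.2793, 0.3743]
tool_rot: [0.695, 0.719, 0.0, 0.0]
contact_force: [-0.0, -0.2, -2.7]
width: 0.101
grasp_force: 60.2
clock: 46.6
tcp_pos: [0.5238, -0.2793, 0.3704]
tool_rot: [0.695, 0.719, 0.0, 0.0]
contact_force: [0.6, -0.1, -1.9]
width: 0.104
grasp_force: 60.3
```

```bash
python3 -m creep '[[0,0,0.02,0,0],[0,0,0.02,0,0],[0,0,0.02,0,0.7],[0,0,0.02,0,0.7],[0,0,0.02,0,0.7],[0,0,0.02,0,0.7]]'; python3 -m creep '[[0,0,-0.6,0,0.7],[0,0,-1,0,0.7],[0,0,-1,0,0.7]]'
python3 - <<'E'
from h import *
for c in("scene","top"):
    cp=camera_params(c); f=grab_frame(c)
    m=near("crate_b",c,cp,place(S["crate"],.587,-.2755,.146,1.61),25) if c=="scene" else None
    if m is not None: print(c,fit("crate",[(m,cp)],(.587,-.2755,1.61),.146,False))
    print([(np.round(d["location"],3),round(d["p"],2)) for l in("crate_b","crate_b_one","pusher1") for d in spot_point(l,c)])
    m=near("pusher1",c,cp,place(S["pusher"],.43,.051,0,.14),20)
    if m is not None: print(fit("pusher",[(m,cp)],(.43,.051,.14),0,False))
go(.43,.051,.2,.14)
E
```

```text
clock: 47.35
tcp_pos: [0.5238, -0.2793, 0.3685]
tool_rot: [0.695, 0.719, 0.0, 0.0]
contact_force: [0.3, -0.0, -0.3]
width: 0.701
grasp_force: 0.0
clock: 47.72
tcp_pos: [0.5246, -0.2798, 0.4529]
tool_rot: [0.695, 0.719, 0.001, 0.004]
contact_force: [0.5, -0.2, -0.2]
width: 0.701
grasp_force: 0.0
scene (array([ 0.5895, -0.276 ,  1.6019]), np.float64(0.036))
[(array([ 0.59 , -0.275,  0.014]), 0.88), (array([ 0.59 , -0.279,  0.078]), 0.57), (array([ 0.586, -0.178,  0.22 ]), 0.57), (array([0.429, 0.052, 0.   ]), 0.6)]
(array([0.4304, 0.0524, 0.1307]), np.float64(0.122))
[(array([ 0.588, -0.277,  0.149]), 0.82), (array([ 0.584, -0.178,  0.219]), 0.69), (array([0.431, 0.05 , 0.006]), 0.53)]
(array([0.4268, 0.0492, 0.1787]), np.float64(0.115))
n=5 row=[0.833, -0.206, 0.233] turn total=0.933 yaw now=1.605 q6 end~1.55 clock=48.3
```

crate_b stands on the second crate (rim at z about 0.22). Now the push block.

```bash
for i in 1 2 3 4; do python3 -m creep '[[0.833,-0.206,0.15,0,0.6],[0.833,-0.206,0.15,0,0.6]]' >/dev/null; done; python3 -m creep '[[0.833,-0.206,0.4,0.93,0.6],[0.833,-0.206,0.4,0.93,0.6],[0.833,-0.206,0.4,0.93,0.6],[0.833,-0.206,0.4,0.93,0.6],[0.833,-0.206,0.4,0.93,0.6],[0.833,-0.206,0.4,0.93,0.6],[0.833,-0.206,0.4,0.93,0.6],[0.833,-0.206,0.4,0.93,0.6],[0.833,-0.206,0.4,0.93,0.6],[0.833,-0.206,0.4,0.93,0.6]]'
python3 - <<'E'
from h import *
c="wrist";cp=camera_params(c); f=grab_frame(c); 
print([(np.round(d["location"],3),round(d["p"],2)) for l in("pusher1",) for d in spot_point(l,c)])
m=near("pusher1",c,cp,place(S["pusher"],.43,.051,0,.14),60)
if m is not None: print(m.sum(),fit("pusher",[(m,cp)],(.43,.051,.14),0,False))
cv2.imwrite("pics/w11.png",f[:,:,::-1])
go(.43,.051,.034,.14)
E
```

```text
clock: 50.52
tcp_pos: [0.4305, 0.0502, 0.3692]
tool_rot: [0.997, 0.073, 0.001, 0.0]
contact_force: [0.3, 0.2, 0.2]
width: 0.598
grasp_force: 0.0
[(array([ 0.427,  0.054, -0.001]), 0.76)]
2359 (array([0.4293, 0.0511, 0.1439]), np.float64(0.03))
n=3 row=[-0.0, -0.001, 0.749] turn total=0.004 yaw now=0.146 q6 end~1.55 clock=50.7
```

View pics/w11.png

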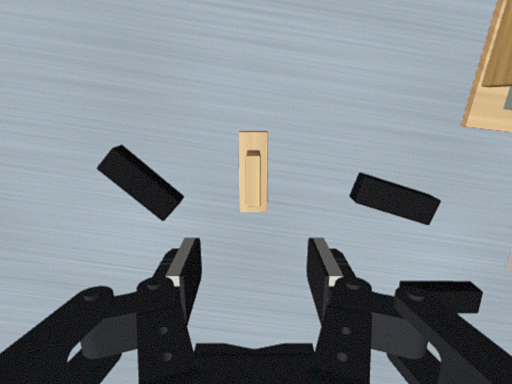

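The push block (253,180) is straight below, with black look-alikes on both sides left alone.

```bash
python3 -m creep '[[-0.015,-0.01,0.74,0,0.6],[-0.015,-0.01,0.74,0,0.6]]' >/dev/null; python3 -m creep '[[0,0,0.74,0,0.6],[0,0,0.74,0,0.6]]'>/dev/null; python3 -m creep '[[0,0,0.4,0,0.6],[0,0,0.74,0,0.6],[0,0,0.74,0,0.6],[0,0,0.74,0,0],[0,0,0.74,0,0],[0,0,0.74,0,0],[0,0,0.74,0,0],[0,0,0.74,0,0],[0,0,0.74,0,0]]'; for i in 1 2 3; do python3 -m creep '[[0,0,-1,0,0],[0,0,-1,0,0]]'>/dev/null; done; python3 -m creep '[[0,0,-0.4,0,0],[0,0,-0.4,0,0]]'
python3 - <<'E'
from h import *
go(.5875,-.2765,.46-.155,1.605)
E
```

```text
clock: 52.3
tcp_pos: [0.43, 0.0514, 0.1932]
tool_rot: [0.997, 0.072, 0.002, 0.0]
contact_force: [-1.9, -0.2, 7.1]
width: 0.154
grasp_force: 59.2
clock: 53.3
tcp_pos: [0.429, 0.0515, 0.4654]
tool_rot: [0.997, 0.072, 0.003, 0.0]
contact_force: [0.3, 0.5, -0.4]
width: 0.152
grasp_force: 58.8
n=5 row=[0.274, 0.869, 0.014] turn total=-0.930 yaw now=0.145 q6 end~-0.47 clock=53.3
```

```bash
for i in 1 2 3 4; do python3 -m creep '[[0.274,0.869,0.014,0,0],[0.274,0.869,0.014,0,0]]' >/dev/null; done; python3 -m creep '[[0.274,0.869,0.014,-0.93,0],[0.274,0.869,0.014,-0.93,0],[0.274,0.869,0.014,-0.93,0],[0.274,0.869,0.014,-0.93,0],[0.274,0.869,0.014,-0.93,0],[0.274,0.869,0.014,-0.93,0],[0.274,0.869,0.014,-0.93,0],[0.274,0.869,0.014,-0.93,0],[0.274,0.869,0.014,-0.93,0],[0.274,0.869,0.014,-0.93,0]]'
python3 - <<'E'
from h import *
grab_frame("wrist"); print([(np.round(d["location"],3),round(d["p"],2)) for d in spot_point("pusher1","wrist")])
go(.5875,-.2765,.152+.1932-.155,1.605)
E
```

```text
clock: 55.55
tcp_pos: [0.587, -0.2757, 0.4571]
tool_rot: [0.695, 0.719, 0.0, -0.001]
contact_force: [-0.5, -1.5, 0.0]
width: 0.156
grasp_force: 59.2
[(array([ 0.587, -0.277,  0.267]), 0.61)]
n=2 row=[-0.002, 0.003, 0.701] turn total=-0.000 yaw now=1.604 q6 end~-0.47 clock=55.6
```

```bash
python3 -m creep '[[0,0,0.5,0,0],[0,0,0.7,0,0],[0,0,0.7,0,0]]' >/dev/null; python3 -m creep '[[0,0,0.4,0,0],[0,0,0.6,0,0],[0,0,0.7,0,0],[0,0,0.7,0,0],[0,0,0.7,0,0.4],[0,0,0.7,0,0.4],[0,0,0.7,0,0.4]]';  python3 -m creep '[[0,0,-0.6,0,0.4],[0,0,-1,0,0.4],[0,0,-1,0,0.4]]'>/dev/null; python3 -m creep '[[0,0,-0.8,0,0.6],[0,0,-0.8,0,0.6]]'
python3 - <<'E'
from h import *
for c in("scene","wrist"):
    f=grab_frame(c); print(c,[(l,np.round(d["location"],3),round(d["p"],2)) for l in("pusher1","crate_b","crate_b_one","stop_grip","stop_face","block1") for d in spot_point(l,c)])
    cv2.imwrite(f"pics/{c}12.png",f[:,:,::-1])
go(.406,-.28,.48-.155,1.605)
E
```

```text
clock: 56.9
tcp_pos: [0.5873, -0.2768, 0.3464]
tool_rot: [0.695, 0.719, 0.0, 0.001]
contact_force: [-0.7, -0.3, 0.4]
width: 0.398
grasp_force: 0.0
clock: 57.52
tcp_pos: [0.5878, -0.2771, 0.4951]
tool_rot: [0.695, 0.719, 0.001, 0.005]
contact_force: [0.4, -0.6, 0.6]
width: 0.6
grasp_force: 0.0
scene [('pusher1', array([ 0.586, -0.277,  0.152]), 0.72), ('pusher1', array([ 0.594, -0.371,  0.153]), 0.29), ('crate_b', array([ 0.59 , -0.275,  0.012]), 0.91), ('crate_b', array([ 0.588, -0.279,  0.146]), 0.66), ('crate_b', array([ 0.592, -0.278,  0.075]), 0.57), ('crate_b_one', array([ 0.585, -0.178,  0.221]), 0.61), ('stop_grip', array([ 0.408, -0.28 ,  0.064]), 0.78), ('block1', array([ 0.313, -0.186,  0.007]), 0.91), ('block1', array([ 0.403,  0.167, -0.003]), 0.54), ('block1', array([ 0.422, -0.104,  0.001]), 0.5)]
wrist [('pusher1', array([ 0.588, -0.279,  0.148]), 0.76), ('crate_b_one', array([ 0.586, -0.178,  0.223]), 0.87), ('crate_b_one', array([ 0.479, -0.28 ,  0.054]), 0.28), ('stop_grip', array([ 0.406, -0.284,  0.062]), 0.97), ('stop_face', array([ 0.484, -0.279,  0.055]), 0.59), ('block1', array([ 0.314, -0.188, -0.002]), 0.92), ('block1', array([ 0.425, -0.104, -0.004]), 0.87)]
n=3 row=[0.012, -0.755, 0.039] turn total=0.000 yaw now=1.605 q6 end~-0.64 clock=58.2
```

View pics/scene12.png

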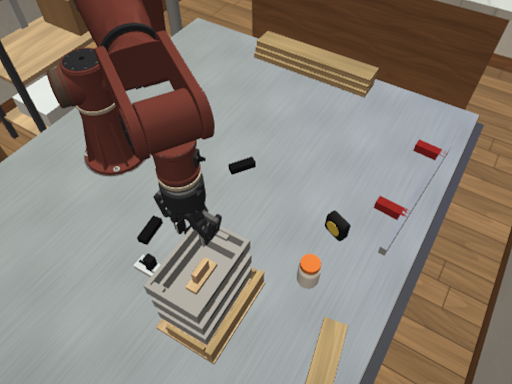

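The stack of three is complete: the push block is at (201,274) in the top crate and the blocks are below. I will push the stop's handle from behind with closed fingers, turned so that the camera faces away from the stack.

```bash
for i in 1 2; do python3 -m creep '[[0.01,-0.95,0,0,0.3],[0.01,-0.95,0,0,0.3],[0.01,-0.95,0,0,0.3]]' >/dev/null; done; python3 -m creep '[[0.01,-0.95,0,-0.98,0],[0.01,-0.95,0,-1,0],[0.01,-0.95,0,-1,0],[0.01,-0.95,0,-1,0],[0.01,-0.95,0,-1,0],[0.01,-0.95,0,-1,0],[0.01,-0.95,0,-1,0],[0.01,-0.95,0,-1,0],[0.01,-0.95,0,-1,0],[0.01,-0.95,0,-1,0]]'
python3 - <<'E'
from h import *
f=grab_frame("wrist"); print([(l,np.round(d["location"],3),round(d["p"],2)) for l in("stop_grip",) for d in spot_point(l,"wrist")])
go(.355,-.284,.063,3.18)
E
```

```text
clock: 60.22
tcp_pos: [0.3605, -0.2825, 0.4905]
tool_rot: [-0.017, 1.0, -0.001, 0.001]
contact_force: [0.3, 0.4, -0.1]
width: -0.0
grasp_force: 0.0
[('stop_grip', array([ 0.406, -0.282,  0.06 ]), 0.79)]
n=4 row=[0.016, -0.005, 0.85] turn total=-0.003 yaw now=3.176 q6 end~-2.28 clock=60.3
```

```bash
for i in 1 2 3; do python3 -m creep '[[0.016,0,0.85,0,0],[0.016,0,0.85,0,0]]' >/dev/null; done; python3 -m creep '[[0.016,0,0.85,0,0],[0.016,0,0.85,0,0],[0.016,0,0.85,0,0]]'
python3 -m creep '[[-0.1,0,0,0,0],[-0.25,0,0,0,0],[-0.4,0,0,0,0],[-0.6,0,0,0,0],[-0.6,0,0,0,0]]'
python3 -m creep '[[-0.1,0,0,0,0],[-0.2,0,0,0,0],[-0.3,0,0,0,0],[-0.4,0,0,0,0],[-0.4,0,0,0,0]]'
python3 - <<'E'
from h import *
for c in("wrist","scene"):
    f=grab_frame(c); print([(l,np.round(d["location"],3),round(d["p"],2)) for l in("stop_grip","stop_face") for d in spot_point(l,c)])
cv2.imwrite("pics/s13.png",f[:,:,::-1])
E
```

```text
clock: 61.45
tcp_pos: [0.3554, -0.2838, 0.2202]
tool_rot: [-0.017, 1.0, -0.001, 0.001]
contact_force: [0.6, 0.0, 0.2]
width: -0.001
grasp_force: 0.0
clock: 62.08
tcp_pos: [0.4035, -0.2807, 0.2177]
tool_rot: [-0.018, 1.0, -0.0, 0.001]
contact_force: [0.2, 0.3, 0.0]
width: -0.003
grasp_force: 0.0
clock: 62.7
tcp_pos: [0.4297, -0.2797, 0.217]
tool_rot: [-0.019, 1.0, 0.002, -0.01]
contact_force: [-24.6, -3.1, 16.9]
width: 0.001
grasp_force: 12.1
[('stop_grip', array([ 0.453, -0.284,  0.06 ]), 0.83)]
[('stop_grip', array([ 0.452, -0.281,  0.064]), 0.48)]
```

The force rose to 25 N, so the stop is up against something. I back off and look.

```bash
python3 -m creep '[[0.2,0,0,0,0],[0.6,0,0,0,0],[0.6,0,0,0,0]]'; for i in 1 2; do python3 -m creep '[[0.1,0,-0.9,0,0],[0.1,0,-0.9,0,0],[0.1,0,-0.9,0,0]]'; done
python3 - <<'E'
from h import *
fr={}
for c in("wrist","scene","top"):
    f=grab_frame(c); fr[c]=f; print(c,[(l,np.round(d["location"],3),round(d["p"],2)) for l in("stop_grip","stop_face","crate_a","crate_a_one") for d in spot_point(l,c)])
s=cv2.resize(fr["scene"][180:384,80:300],None,fx=2.5,fy=2.5); t=cv2.resize(fr["top"][100:260,290:450],None,fx=2,fy=2)
w=fr["wrist"]
cv2.imwrite("pics/s14.png",s[:,:,::-1]); cv2.imwrite("pics/w14.png",w[:,:,::-1])
E
```

```text
clock: 63.38
tcp_pos: [0.3846, -0.2807, 0.2169]
tool_rot: [-0.016, 1.0, 0.001, -0.0]
contact_force: [0.8, -0.3, -1.2]
width: -0.001
grasp_force: 0.0
clock: 63.75
tcp_pos: [0.379, -0.2819, 0.2908]
tool_rot: [-0.017, 1.0, -0.001, 0.002]
contact_force: [-0.9, 0.7, -0.1]
width: 0.003
grasp_force: 0.0
clock: 64.12
tcp_pos: [0.3702, -0.2817, 0.3612]
tool_rot: [-0.017, 1.0, -0.0, 0.0]
contact_force: [0.1, -0.2, -0.8]
width: 0.0
grasp_force: 0.0
wrist [('stop_face', array([ 0.526, -0.28 ,  0.056]), 0.5), ('crate_a', array([ 0.6  , -0.276,  0.012]), 0.66)]
scene [('stop_grip', array([ 0.452, -0.281,  0.065]), 0.44), ('crate_a', array([ 0.602, -0.281,  0.075]), 0.89), ('crate_a', array([ 0.597, -0.275,  0.012]), 0.68), ('crate_a', array([ 0.595, -0.281,  0.144]), 0.68), ('crate_a_one', array([ 0.596, -0.181,  0.219]), 0.34)]
top [('stop_grip', array([ 0.451, -0.277,  0.059]), 0.77), ('stop_grip', array([ 0.596, -0.276,  0.15 ]), 0.72), ('stop_face', array([ 0.528, -0.276,  0.053]), 0.67), ('stop_face', array([ 0.772,  0.104, -0.003]), 0.45), ('crate_a', array([ 0.595, -0.277,  0.148]), 0.63), ('crate_a_one', array([ 0.594, -0.174,  0.088]), 0.62)]
```

View pics/s14.png

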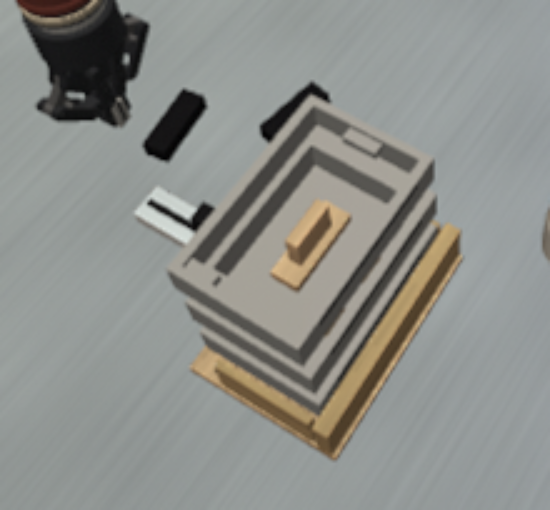

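Run:
```python
from h import *
for c in("scene","top"):
    cp=camera_params(c); f=grab_frame(c)
    m=near("crate_b",c,cp,place(S["crate"],.596,-.277,.146,1.605),20)
    if m is not None: print(c,[fit("crate",[(m,cp)],(.596,-.277,1.605),z,False) for z in(.140,.146,.152)])
    print([(l,np.round(d["location"],3),round(d["p"],2)) for l in("crate_b_one","crate_c","pusher1") for d in spot_point(l,c)])
print(observe()["contact_force"])
```

```text
scene [(array([ 0.5947, -0.2748,  1.5894]), np.float64(0.121)), (array([ 0.5972, -0.2767,  1.5925]), np.float64(0.112)), (array([ 0.5996, -0.2789,  1.5946]), np.float64(0.109))]
[('crate_b_one', array([ 0.594, -0.179,  0.22 ]), 0.94), ('crate_c', array([ 0.603, -0.281,  0.074]), 0.76), ('crate_c', array([ 0.598, -0.28 ,  0.146]), 0.69), ('crate_c', array([ 0.6  , -0.276,  0.013]), 0.64), ('pusher1', array([ 0.594, -0.279,  0.154]), 0.79)]
top [(array([ 0.5956, -0.2812,  1.5935]), np.float64(0.114)), (array([ 0.5939, -0.2793,  1.5937]), np.float64(0.116)), (array([ 0.592 , -0.2763,  1.5972]), np.float64(0.125))]
[('crate_b_one', array([ 0.595, -0.181,  0.218]), 0.56), ('crate_c', array([ 0.599, -0.275,  0.15 ]), 0.94), ('crate_c', array([ 0.772,  0.103, -0.003]), 0.21), ('pusher1', array([ 0.596, -0.279,  0.152]), 0.55), ('pusher1', array([ 0.596, -0.28 ,  0.151]), 0.33)]
[-0.22648839 -0.31898351  0.56441198]
```

View pics/w14.png

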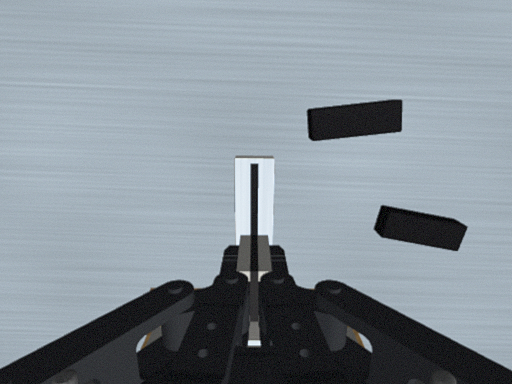

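The wrist picture shows only the empty track (254,200) and two black look-alikes, so the gripper is clear. The stack is seated and the stop is against crate_a, so I hand in.

```bash
python3 -c "
from cell import *
print(sign_off())"
```

```text
the job is handed in; nothing more can be done
None
```

I handed the job in; the hand-in returned no verdict. By the last camera checks, all three crates were stacked and loaded in the bay (one spindle, two blocks, one push block), the stop stood against the bottom crate, and the gripper was clear; the stop's push (25 N peak) also shifted the stack about 8 mm, apparently against the back fence.

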